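Hold the lint-trap hatch home for the screws

TASK

Refit the blue hatch of the dryer's lint-trap box: pick it up by its black bar handle and stand it upright on the box's narrow front ledge, between the two side cheeks and just touching the black sprung seal, bar handle towards you. Then, with the hatch still on the ledge, push it straight in with a steady push of about 10 N until its front face is flush with the front edges of the cheeks, without crushing the seal, and finish while still gripping and holding it there so that I can drive the screws in through the sides. Leave the other things on the worktop where they are.

Things in the scene. Friction and masses are not known exactly. Their poses are not given: they have to be found in the camera images.
- trap: White lint-trap box, 115 mm deep (x), 184 wide (y), 155 high, fixed. Origin: centre of its underside; x runs from its open front to its back (push direction), z up. In front a recess, open above and ahead: a ledge (top at z = 45 mm) between two cheeks 167 mm apart inside, 155 mm high. Front edges of ledge and cheeks lie at x = -60 mm; the top panel (z = 155) begins only at x = -34.
- ledge_edge (a point): Middle of the front upper edge of the box's ledge, at (-60, 0, 45) mm in the box's frame, same axes as the box. The hatch is home when hatch_edge coincides with this point and the axes of hatch and box agree. Bearing down on the ledge adds friction against the push, so the force felt at the wrist can exceed that on the seal.
- seal: Black rubber-faced seal frame, 160 x 96 mm, 14 mm bars, at the back of the recess, sliding on springs along the box's x: 1.5 N per mm, no preload, 12 mm travel. Origin: centre of its front face, at rest at (-30.7, 0, 95) mm in the box's frame. The hatch first touches it with its face 6.7 mm in front of the cheeks' edges; flush is 6.7 mm of spring travel, 10 N.
- hatch: Blue hatch, a shallow pan hollow at the rear: 36 mm deep (x), 160 wide (y), 100 high, about 0.35 kg. At the start it stands upright on its lower edge on the worktop. 3.5 mm to spare at each cheek. Origin: centre of its underside; front face (handle side) at x = -18 mm, rear rim at x = +18 mm, x points from face to rear, z up.
- hatch_grip (a point): Centre of the hatch's black bar handle, at (-64, 0, 70) mm in the hatch's frame; same axes. The bar runs along y, 96 mm long, 12 thick (x), 18 high (z), on two 10 mm wide posts at y = -43 and +43. 40 mm of free room between bar and face; the face rises 30 mm above the bar's centre. Grip from above, fingers closing along x, opened to about 45 mm.
- hatch_edge (a point): Middle of the lower edge of the hatch's front face, at (-18, 0, 0) mm in the hatch's frame; axes as the hatch.
- screwdriver: Screwdriver with orange handle, 170 mm long, lying on the worktop near the robot; bystander. Origin: underside.
- screw_dish: Small round steel dish with brass screws, 66 mm across, 10 mm high; bystander. Origin: centre of its underside.
- wax_pot: Squat round pot with a light brown lid, 91 mm across, 53 mm high; bystander, stands on the other side of the box from the hatch. Origin: centre of its underside.
- button_jar: Clear jar of coloured buttons with white lid, 60 mm across, 85 mm high, on the right; bystander. Origin: centre of its underside.
- tape_measure: Yellow tape measure, 40 x 82 x 62 mm, on the left; bystander. Origin: centre of its underside.

How it is judged:
By the outcome, as a careful person would: the job done as asked, in the order asked, and still so for the second after the job is handed in, while the arm keeps its last pose, push and grip.
It also fails if it takes over 54 s, if anything falls off the work surface, if the arm or the gripper's body presses on something with over 40 N, if the wrist force passes 120 N, or if a joint passes its speed limit or range.

ROBOT

A 6-joint arm with a two-finger parallel gripper is mounted at the origin on a cart in front of the work surface, level with it; the furniture and walls round the work are solid. World frame = base frame: x ahead of the robot, y to its left, z up, the work surface at z = 0. Lengths are in m, angles in rad, forces in N, time in s.
With the tool pointing down it reaches from about 0.35 to 0.775 m from the base axis. Payload 5.5 kg.
Tool frame: the origin (TCP) lies on the centre line of the jaws, within the pads' length; the fingertips stand 11 mm ahead of it and the grasp point (between the pads) lies 8 mm behind it; z points along the fingers, y is the line along which they close (so a half turn about z gives the same grasp; the last joint's range is limited). The gripper opens to 85 mm and grips with 20 to 120 N. Pads are 22 mm wide; open, the fingers measure 114 mm over their backs; the gripper's body (76 mm by 85 mm) begins 54 mm behind the grasp point. The pads swing forward as they close: fully open they stand 13 mm farther back than shut.
Start: joints at [-1.246, 0.313, 0.046, 1.304, 0, 1.431], TCP at [0.258, -0.514, 0.242] pointing down, gripper open.
Joint ranges: [-2.76, 2.76], [-0.86, 1.69], [-1.03, 1.26], [-2.2, 2.34], [-1.47, 1.5], [-3.14, 3.14]. Speed limits (rad/s): [2.57, 2.57, 3.14, 3.14, 3.14, 3.14].

INTERFACE

Orientations are given as a unit quaternion [w, x, y, z].
In Python, from workcell import get_state, eyes, env gives the robot as it stands.
- The arm moves only by the shell command python3 -m inch 'ROWS' [OPENING] [FORCE]. ROWS is JSON, one flat list of numbers, 4 for each row, row after row: the shift along the tool's x, y, z in cm, then the turn about the tool's z in rad. A call has exactly 5 rows; each row shifts and turns the commanded pose from where the row before left it, along the tool's axes as they then stand; what a row does not reach is not made up. A row lasts 1/12 s, in which the tool goes at most 41.7 mm and 7.16 degrees, less where a joint would pass 70% of its speed; a pose out of reach is approached as far as the arm can. A call is refused whole if a number of a shift passes 4.17 or a number of a turn 0.125, either way. A call with a gripper value outside its range is refused whole. OPENING is the opening, from -1 (shut) to 1 (fully open), set as the call begins (- or left out, the last holds). The fingers move at their own pace and stop on an object; FORCE is the grip in N (left out, the last holds). Time passes only in rows, so rows that do not move let the fingers close, or fill a call up. It gives the time, the measured TCP pose, the force, the opening and the grip force at its end, in the units of the state.
- get_state(): the state, without advancing time (a new reading comes with each control period).
- eyes.read_camera(name): name is "scene" or "top" or "wrist"; returns the picture (400x640x3 uint8, red, green, blue); there is no depth.
- eyes.camera_info(name): a dict with "fovy" (degrees; the focal length in pixels is half the picture's height over the tangent of half this angle, whatever the lens; pixels are square), "cx", "cy" (the principal point, pixels), "xyz" and "orientation" of the camera in the world. Camera axes: x right, y down, z forward; pixel columns grow to the right and rows downward; lengths in m; the calibration is good to about 2 mm. A picture is of the moment at which its call begins: read the wrist's pose just before it. camera_info takes no time and is no camera call; for the wrist camera it gives the pose at the moment of the call.
- env.hand_in(): hands the job in; it is judged then, once.
The state is a dict: "clock": time; "joint_pos": joint angles; "qvel": joint speeds; "tau": joint torques, N m; "tcp_pos": TCP position; "orientation": TCP orientation; "wrist_force": force on the tool from outside, world axes, zero at the start; "ft_torque": the same for the moment, N m; "finger_gap": finger opening in m; "grip_force": force on a finger pad.
Only numpy, scipy, OpenCV 4.12 (cv2) and the standard library are available. Lean on these libraries where they do the work, as an engineer would, in place of code of your own. Each camera call takes 0.05 s, during which the arm holds its last target. There are 200 camera calls.

## Working session

There is one attempt and no reset: what is moved stays moved. The work goes in short steps, Python scripts to look and compute and a shell command to move; the robot and the scene stay as the last step left them, time stands still between calls to the robot, and variables do not carry over. Pictures are saved under pics/ and viewed, at most 10 in all, crops included, and the job is handed in when it is done.

```bash
ls; mkdir -p pics
python3 - <<'E'
from workcell import get_state, eyes, env
import cv2,json
print(get_state())
for n in ["scene","top","wrist"]:
    print(n,eyes.camera_info(n))
    cv2.imwrite(f"pics/{n}0.png",eyes.read_camera(n)[:,:,::-1])
E
```

```text
pics
{'clock': 0.0, 'joint_pos': array([-1.24559050e+00,  3.14032824e-01,  4.49914947e-02,  1.30358207e+00,
        8.51320436e-06,  1.43121448e+00]), 'qvel': array([-0.00049251, -0.00170108,  0.00065528, -0.00110972, -0.0003942 ,
        0.00038181]), 'tau': array([-3.08297531e-04, -4.80625963e+01,  2.98536104e+01,  1.93534687e-02,
       -5.62483581e-05,  1.08523984e-06]), 'tcp_pos': array([ 0.25758306, -0.51354431,  0.24139551]), 'orientation': array([-9.09998842e-04,  9.73117459e-01,  2.30307570e-01, -8.04271541e-05]), 'wrist_force': array([-0.50835256, -0.10344392, -0.25971652]), 'ft_torque': array([ 0.00667307, -0.0293152 , -0.06132317]), 'grip_force': 0.0, 'finger_gap': 0.0853277519453544}
scene {'fovy': 47.08291725513776, 'cx': 318.38276321996403, 'cy': 194.6578279558994, 'xyz': array([-0.29193824,  0.76871433,  0.69177183]), 'orientation': array([ 0.20667508, -0.31598248,  0.7906434 , -0.48199948])}
top {'fovy': 56.90697540832308, 'cx': 315.5741374800976, 'cy': 198.66252715168312, 'xyz': array([ 0.41317157, -0.05710937,  1.11948805]), 'orientation': array([ 0.03490692, -0.70331042,  0.70875598, -0.04243725])}
wrist {'fovy': 66.05247390443027, 'cx': 318.99026462025677, 'cy': 203.6521304159469, 'xyz': array([ 0.33335165, -0.47483493,  0.37326065]), 'orientation': array([ 0.14076755,  0.83936624, -0.51759359, -0.08800956])}
```

View pics/top0.png

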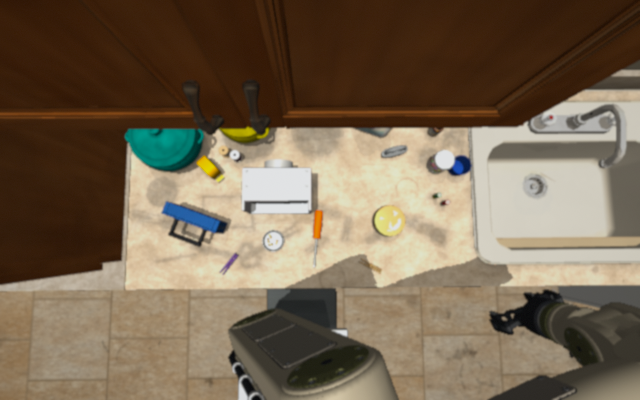

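View pics/scene0.png

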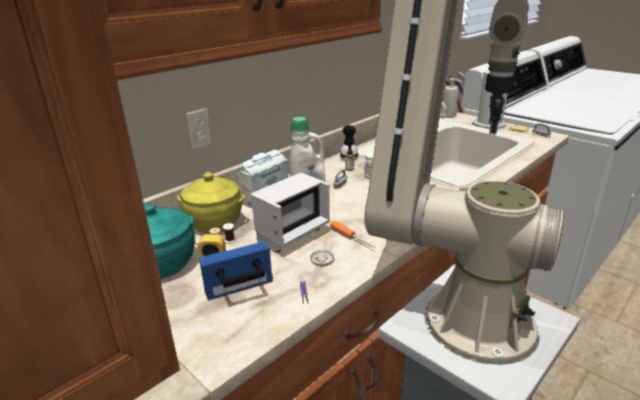

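The top view shows the hatch (blue, ~(193,217)) with its bar at ~(187,238), the box at (277,190), dish at (273,240), and screwdriver at (318,230). The scene view shows the hatch at (237,270) and the box at (292,210). Next I'll zoom in on the top view and measure.

```bash
cat > h.py <<'E'
import numpy as np,cv2
from scipy.spatial.transform import Rotation as R
from workcell import get_state, eyes, env
def ray(info,uv):
    f=200/np.tan(np.radians(info['fovy'])/2)
    q=info['orientation'];r=R.from_quat([q[1],q[2],q[3],q[0]])
    uv=np.atleast_2d(uv).astype(float)
    d=np.c_[(uv[:,0]-info['cx'])/f,(uv[:,1]-info['cy'])/f,np.ones(len(uv))]
    return np.array(info['xyz']),r.apply(d)
def plane(info,uv,z):
    o,d=ray(info,uv); return o+d*((z-o[2])/d[:,2])[:,None]
def proj(info,p):
    f=200/np.tan(np.radians(info['fovy'])/2)
    q=info['orientation'];r=R.from_quat([q[1],q[2],q[3],q[0]])
    c=r.inv().apply(np.atleast_2d(p)-info['xyz']); return c[:,:2]/c[:,2:]*f+[info['cx'],info['cy']]
def yaw():
    q=get_state()['orientation'];return R.from_quat([q[1],q[2],q[3],q[0]]).as_matrix()
E
python3 - <<'E'
from h import *
im=cv2.imread("pics/top0.png");ti=eyes.camera_info("top")
c=cv2.resize(im[140:280,150:340],None,fx=4.2,fy=4.2,interpolation=cv2.INTER_CUBIC);cv2.imwrite("pics/topc.png",c)
hsv=cv2.cvtColor(im,cv2.COLOR_BGR2HSV)
b=cv2.inRange(hsv,(100,120,40),(125,255,255));b[:,:130]=0;b[:,260:]=0
k=max(cv2.findContours(b,0,1)[0],key=cv2.contourArea)
r=cv2.boxPoints(cv2.minAreaRect(k));print("hatch",r,plane(ti,r,.1).round(4).tolist())
w=((hsv[...,1]<25)&(hsv[...,2]>190)).astype('uint8');w[:,:230]=0;w[:,330:]=0;w[:155]=0;w[222:]=0
k=max(cv2.findContours(w,0,1)[0],key=cv2.contourArea)
r=cv2.boxPoints(cv2.minAreaRect(k));print("box",r,plane(ti,r,.155).round(4).tolist())
E
```

```text
hatch [[161.49315 213.68492]
 [166.46574 200.42464]
 [225.53426 222.57533]
 [220.56166 235.83562]] [[0.4866, 0.3564, 0.1], [0.5232, 0.3441, 0.1], [0.4607, 0.18, 0.1], [0.4245, 0.1929, 0.1]]
box [[242. 159.]
 [310. 159.]
 [310. 213.]
 [242. 213.]] [[0.6264, 0.1266, 0.155], [0.6254, -0.0539, 0.155], [0.4815, -0.0529, 0.155], [0.4828, 0.1247, 0.155]]
```

View pics/topc.png

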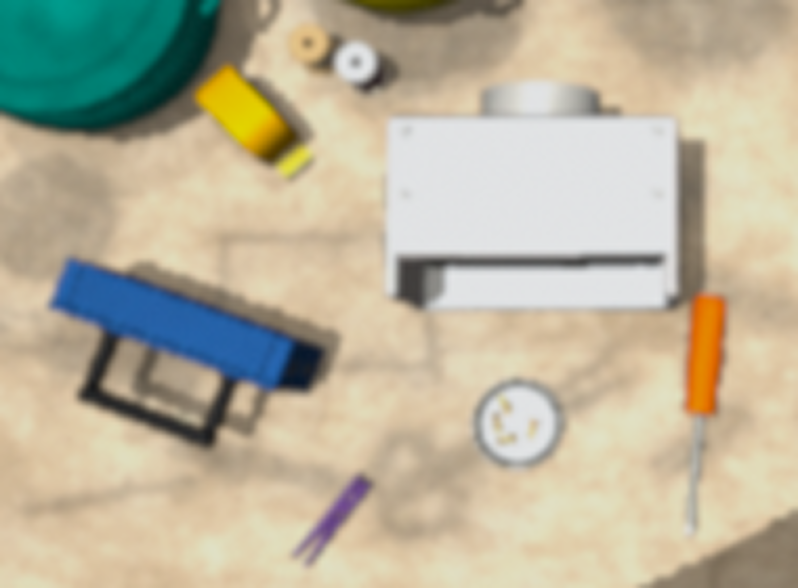

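The crop shows the hatch's top face at (52,303),(72,258),(296,340),(278,388) and the bar from (80,397) to (210,445). The box's top back corners are at (387,118),(678,118), the cheek tips at about y=300, and the ledge edge at y=307.

Run:
```python
from h import *
ti=eyes.camera_info("top")
def P(l,z): return plane(ti,(np.array(l)+.5)/4.2-.5+[150,140],z)
h=P([(52,303),(72,258),(296,340),(278,388)],.1);print("hatch",h.round(4).tolist(),"w",np.linalg.norm(h[3]-h[0]),np.linalg.norm(h[2]-h[1]),"d",np.linalg.norm(h[1]-h[0]))
e=(h[0]+h[1]-h[2]-h[3]);print("yaw",np.degrees(np.arctan2(-e[0],e[1])),"c",h.mean(0))
b=P([(80,395),(212,442),(88,380),(206,425)],.079);print("bar",b.round(4).tolist(),b.mean(0))
a=np.arctan2(-e[0],e[1]);ex=np.array([np.cos(a),np.sin(a)])
print("grip from hatch",h.mean(0)[:2]-.064*ex)
x=P([(387,118),(678,118),(678,302),(387,298)],.155);print("box",x.round(4).tolist())
print("ledge",P([(415,306),(665,306)],.045).round(4).tolist())
for n,r in (("wr",yaw()),): print(r.round(3))
# scene refinement: blue corners & hatch projection check
si=eyes.camera_info("scene");im=cv2.imread("pics/scene0.png")
cv2.imwrite("pics/scenec.png",cv2.resize(im[160:310,190:390],None,fx=4,fy=4,interpolation=cv2.INTER_CUBIC))
```

```text
hatch [[0.4919, 0.3552, 0.1], [0.5215, 0.3432, 0.1], [0.4663, 0.195, 0.1], [0.4351, 0.2061, 0.1]] w 0.15954760401491172 0.1581126769874274 d 0.03195096355533603
yaw -20.625798029417336 c [0.4786788  0.27487046 0.1       ]
bar [[0.4319, 0.3429, 0.079], [0.4001, 0.2545, 0.079], [0.4419, 0.3379, 0.079], [0.4114, 0.2587, 0.079]] [0.42133745 0.29849481 0.079     ]
grip from hatch [0.41878113 0.2974153 ]
box [[0.603, 0.127, 0.155], [0.6018, -0.0565, 0.155], [0.4853, -0.0557, 0.155], [0.4892, 0.1254, 0.155]]
ledge [[0.4921, 0.1268, 0.045], [0.4908, -0.0465, 0.045]]
[[ 0.894  0.448 -0.   ]
 [ 0.448 -0.894  0.001]
 [ 0.    -0.001 -1.   ]]
```

View pics/scenec.png

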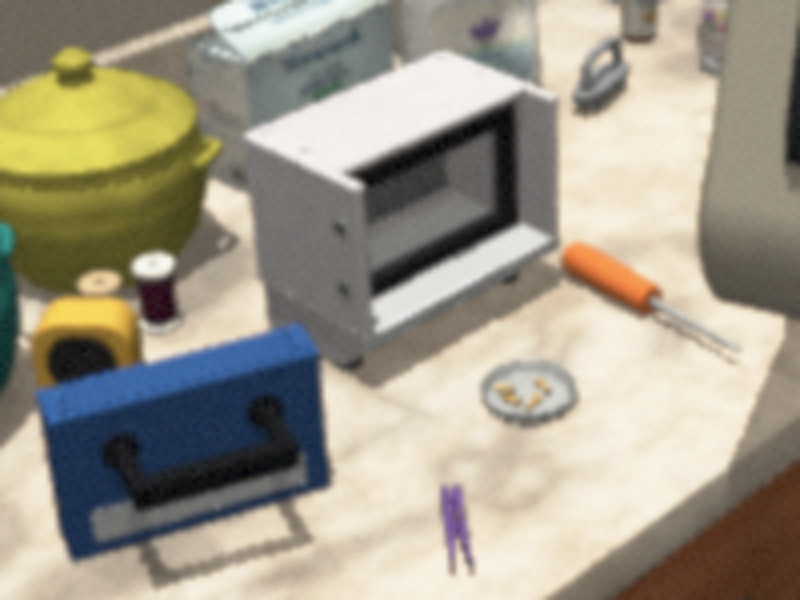

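Both views agree: the grip is at about (0.420, 0.298) with yaw −20.5°, and the box front is at x≈0.488, y≈0.035 with yaw≈0. Time to move.

```bash
python3 -m inch '[3.12,-1.95,0,0,3.12,-1.95,0,0,3.12,-1.95,0,0,3.12,-1.95,0,0,3.12,-1.95,0,0]' 0 40
python3 -m inch '[3.12,-1.95,0,0,3.12,-1.95,0,0,3.12,-1.95,0,0,3.12,-1.95,0,0,3.12,-1.95,0,0]'
python3 -m inch '[1.5,-3.53,0,0,1.5,-3.53,0,0,1.5,-3.53,0,0,1.5,-3.53,0,0,1.5,-3.53,0,0]'
python3 -m inch '[1.5,-3.53,0,0,1.5,-3.53,0,0,1.5,-3.53,0,0,1.5,-3.53,0,0,1.5,-3.53,0,0]'
python3 -m inch '[0,0,0,-0.12,0,0,0,-0.12,0,0,0,-0.12,0,0,0,-0.12,0,0,0,-0.12]'
```

```text
clock: 0.57
tcp_pos: [0.3538, -0.3554, 0.242]
orientation: [-0.0, 0.973, 0.23, -0.0]
wrist_force: [1.2, -0.1, 0.9]
finger_gap: 0.0428
grip_force: 0.0
clock: 0.98
tcp_pos: [0.4497, -0.1981, 0.2422]
orientation: [0.0, 0.973, 0.23, -0.0]
wrist_force: [0.5, -0.1, 0.0]
finger_gap: 0.0429
grip_force: 0.0
clock: 1.4
tcp_pos: [0.4365, -0.0067, 0.2421]
orientation: [-0.0, 0.973, 0.23, -0.0]
wrist_force: [0.3, 0.8, 1.6]
finger_gap: 0.0428
grip_force: 0.0
clock: 1.82
tcp_pos: [0.4244, 0.1848, 0.2422]
orientation: [0.0, 0.973, 0.23, 0.0]
wrist_force: [0.7, -0.1, -0.6]
finger_gap: 0.0427
grip_force: 0.0
clock: 2.23
tcp_pos: [0.4248, 0.1832, 0.242]
orientation: [-0.0, 0.86, 0.51, -0.0]
wrist_force: [0.1, -0.4, 0.0]
finger_gap: 0.0427
grip_force: 0.0
```

```bash
python3 -m inch '[0,0,0,-0.07,0,0,0,-0.071,3.4,-1.4,0,0,3.5,-1.5,0,0,3.5,-1.5,0,0]' 
python3 -m inch '[0,0,0,0,0,0,0,0,0,0,0,0,0,0,0,0,0,0,0,0]'
python3 - <<'E'
from h import *
wi=eyes.camera_info("wrist");im=eyes.read_camera("wrist")[:,:,::-1];cv2.imwrite("pics/w1.png",im)
import pickle;pickle.dump(wi,open("w1.pkl","wb"));print(wi['xyz'],get_state()['tcp_pos'])
a=np.radians(-20.5);ex=np.array([np.cos(a),np.sin(a)]);print(proj(wi,[.42,.298,.079]))
E
```

```text
clock: 2.65
tcp_pos: [0.4211, 0.2965, 0.2422]
orientation: [0.0, 0.824, 0.566, 0.0]
wrist_force: [0.4, -0.9, 0.4]
finger_gap: 0.0428
grip_force: 0.0
clock: 3.07
tcp_pos: [0.4212, 0.2947, 0.2423]
orientation: [0.0, 0.824, 0.566, -0.0]
wrist_force: [-0.4, -0.1, -0.3]
finger_gap: 0.0425
grip_force: 0.0
[0.45163526 0.37474358 0.37397052] [0.42129681 0.29472251 0.2423683 ]
[[317.03600992 185.27151836]]
```

View pics/w1.png

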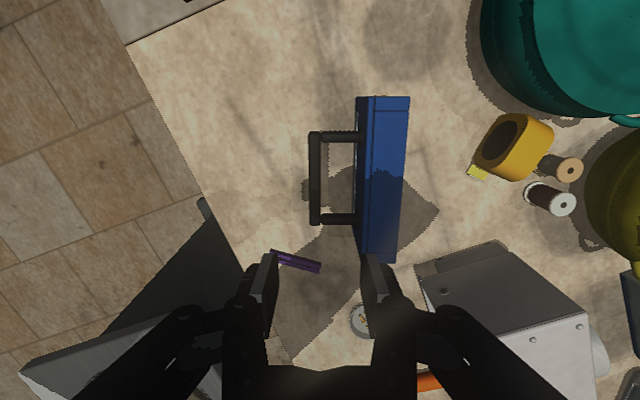

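The wrist view shows the bar at corners (309,132),(321,132),(310,225),(322,225), centred near (315,178), with the hatch to its right at x≈357–410. I'll refine with masks.

Run:
```python
from h import *
import pickle;wi=pickle.load(open("w1.pkl","rb"))
im=cv2.imread("pics/w1.png");hsv=cv2.cvtColor(im,cv2.COLOR_BGR2HSV)
# bar edges per row
g=im.max(2).astype(int);L=[];Rr=[]
for r in range(145,212,3):
    c=np.where(g[r,295:345]<62)[0]+295; L.append((c.min()-.5,r));Rr.append((c.max()+.5,r))
print(L[::6],Rr[::6])
L=np.array(L);Rr=np.array(Rr);m=(L+Rr)/2
def lin(p): 
    k=np.polyfit(p[:,1],p[:,0],1);k=k if 1 else k;return k
k=lin(m);e=plane(wi,[(np.polyval(k,132),132),(np.polyval(k,225),225)],.079);d=e[0]-e[1]
print("bar",e.round(4).tolist(),"len",np.linalg.norm(d),"yaw",np.degrees(np.arctan2(-d[0],d[1])),e.mean(0))
b=cv2.inRange(hsv,(100,120,30),(125,255,255));b[:,:340]=0;b[:,430:]=0;b[280:]=0
print([ (r,np.where(b[r])[0].min(),np.where(b[r])[0].max()) for r in range(105,255,20)])
q=[];
for r in range(105,255,5): q.append((np.where(b[r])[0].max()+.5,r))
k=lin(np.array(q));e=plane(wi,[(np.polyval(k,100),100),(np.polyval(k,260),260)],.1);d=e[0]-e[1];print("back",e.round(4).tolist(),np.degrees(np.arctan2(-d[0],d[1])))
for t,(u,z) in {"c":((369,97),.1),"d":((410,97),.1),"e":((396,263),.1)}.items(): print(t,plane(wi,u,z).round(4))
print(yaw().round(4))
```

```text
[(np.float64(308.5), 145), (np.float64(308.5), 163), (np.float64(308.5), 181), (np.float64(308.5), 199)] [(np.float64(320.5), 145), (np.float64(320.5), 163), (np.float64(320.5), 181), (np.float64(320.5), 199)]
bar [[0.4366, 0.3472, 0.079], [0.4013, 0.2593, 0.079]] len 0.09471694457087179 yaw -21.847310088148145 [0.41893308 0.30324398 0.079     ]
[(105, np.int64(368), np.int64(408)), (125, np.int64(367), np.int64(406)), (145, np.int64(366), np.int64(405)), (165, np.int64(365), np.int64(403)), (185, np.int64(365), np.int64(401)), (205, np.int64(364), np.int64(399)), (225, np.int64(363), np.int64(384)), (245, np.int64(362), np.int64(370))]
back [[0.5269, 0.3432, 0.1], [0.4507, 0.209, 0.1]] -29.60859834877417
c [[0.4908 0.3597 0.1   ]]
d [[0.523  0.3473 0.1   ]]
e [[0.4674 0.199  0.1   ]]
[[ 3.586e-01  9.335e-01  1.000e-04]
 [ 9.335e-01 -3.586e-01 -2.000e-04]
 [-2.000e-04  1.000e-04 -1.000e+00]]
```

```bash
python3 -m inch '[0.45,-0.3,0,0,0,0,3,0,0,0,3,0,0,0,3,0,0,0,2,0]' 0.06
python3 -m inch '[0,0,1.5,0,0,0,1.5,0,0,0,1.5,0,0,0,1.3,0,0,0,1.2,0]' 
python3 -m inch '[0,0,0,0,0,0,0,0,0,0,0,0,0,0,0,0,0,0,0,0]' -1 60
python3 -m inch '[0,0,0,0,0,0,0,0,0,0,0,0,0,0,0,0,0,0,0,0]'
```

```text
clock: 3.53
tcp_pos: [0.419, 0.3003, 0.1299]
orientation: [-0.0, 0.824, 0.567, -0.001]
wrist_force: [-0.2, 0.6, -0.4]
finger_gap: 0.0449
grip_force: 0.0
clock: 3.95
tcp_pos: [0.4209, 0.3008, 0.0645]
orientation: [0.001, 0.824, 0.566, 0.001]
wrist_force: [-45.3, -15.2, 136.5]
finger_gap: 0.0448
grip_force: 69.3
clock: 4.37
tcp_pos: [0.4201, 0.3012, 0.0626]
orientation: [-0.0, 0.824, 0.567, 0.0]
wrist_force: [-1.7, 0.4, 5.8]
finger_gap: 0.0107
grip_force: 61.1
clock: 4.78
tcp_pos: [0.4201, 0.3012, 0.0626]
orientation: [-0.0, 0.824, 0.567, 0.0]
wrist_force: [-1.8, 1.3, 5.6]
finger_gap: 0.011
grip_force: 61.2
```

```bash
python3 -m inch '[0,0,-0.3,0,0,0,-0.7,0,0,0,-1,0,0,0,-1,0,0,0,-1,0]'
python3 -m inch '[0,0,-1,0,0,0,-1,0,0,0,-1,0,0,0,-1,0,0,0,-0.5,0]'
python3 -m inch '[0,0,0,-0.06,0,0,0,-0.08,0,0,0,-0.08,0,0,0,-0.08,0,0,0,-0.066]'
python3 -m inch '[0,0,0,0,0,0,0,0,0,0,0,0,0,0,0,0,0,0,0,0]'
python3 - <<'E'
from h import *
for n in ["wrist","top","scene"]:
    cv2.imwrite(f"pics/{n}2.png",eyes.read_camera(n)[:,:,::-1])
im=cv2.imread("pics/scene2.png")[130:330,180:400];w=cv2.imread("pics/wrist2.png")[60:300,250:450]
t=cv2.imread("pics/top2.png")[140:280,150:340]
a=cv2.resize(im,(440,400));b=cv2.resize(t,(358,264));o=np.zeros((600,800,3),np.uint8);o[:400,:440]=a;o[:264,442:]=b;o[270:558,442:682]=cv2.resize(w,(240,288));cv2.imwrite("pics/m2.png",o)
E
```

```text
clock: 5.2
tcp_pos: [0.4197, 0.3009, 0.1031]
orientation: [-0.0, 0.824, 0.567, -0.0]
wrist_force: [0.5, 0.0, -3.4]
finger_gap: 0.0111
grip_force: 59.9
clock: 5.62
tcp_pos: [0.4206, 0.3014, 0.1491]
orientation: [0.0, 0.824, 0.567, 0.001]
wrist_force: [0.2, 0.7, -3.7]
finger_gap: 0.011
grip_force: 59.8
clock: 6.03
tcp_pos: [0.4198, 0.3009, 0.1474]
orientation: [0.0, 0.705, 0.709, -0.0]
wrist_force: [0.2, -1.3, -3.3]
finger_gap: 0.0111
grip_force: 59.9
clock: 6.45
tcp_pos: [0.4199, 0.301, 0.1472]
orientation: [0.0, 0.707, 0.707, -0.0]
wrist_force: [0.8, 0.4, -3.6]
finger_gap: 0.0111
grip_force: 59.9
```

View pics/m2.png

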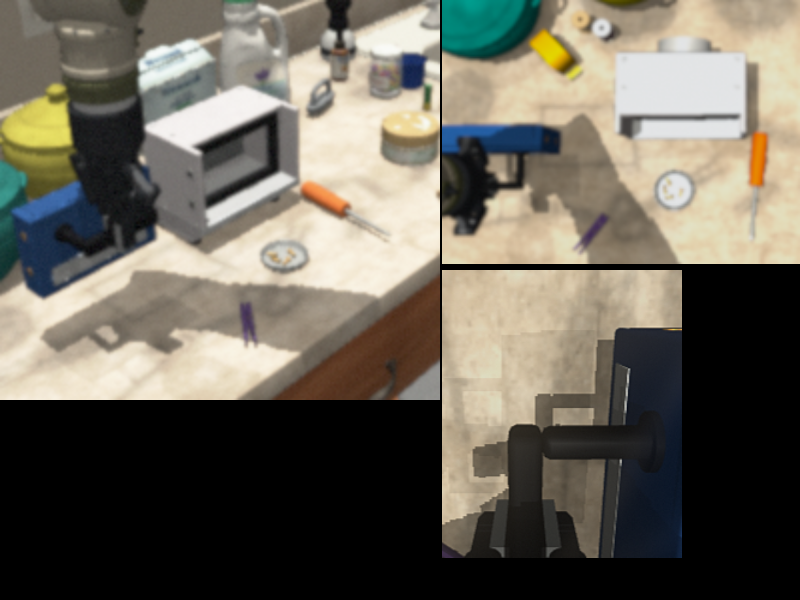

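The hatch is held level and square in the gripper. Next I'll back off and carry it in front of the box.

```bash
python3 -m inch '[0,-1.5,0,0,0,-1.5,0,0,-1.5,0,0,0,-2.5,0,0,0,-3,0,0,0]'
python3 -m inch '[-3,0,0,0,-3,0,0,0,-3,0,0,0,-3,0,0,0,-3,0,0,0]'
python3 -m inch '[-2.6,0,0.5,0,-1.5,0,0.5,0,-0.5,0,0.5,0,0,0,0.6,0,0,0,0,0]'
python3 -m inch '[0,0,0,0,0,0,0,0,0,0,0,0,0,0,0,0,0,0,0,0]'
python3 - <<'E'
from h import *
for n in ["wrist","top","scene"]:
    cv2.imwrite(f"pics/{n}3.png",eyes.read_camera(n)[:,:,::-1])
im=cv2.imread("pics/scene3.png")[150:300,230:380];w=cv2.imread("pics/wrist3.png")
t=cv2.imread("pics/top3.png")[150:240,225:330]
o=np.zeros((600,800,3),np.uint8);o[:360,:420]=cv2.resize(t,(420,360),interpolation=cv2.INTER_CUBIC);o[:375,422:797]=cv2.resize(im,(375,375),interpolation=cv2.INTER_CUBIC);o[378:598,:352]=cv2.resize(w,(352,220));cv2.imwrite("pics/m3.png",o)
E
```

```text
clock: 7.02
tcp_pos: [0.3899, 0.2313, 0.1474]
orientation: [0.0, 0.706, 0.708, 0.0]
wrist_force: [1.0, 0.1, -3.0]
finger_gap: 0.0111
grip_force: 59.9
clock: 7.43
tcp_pos: [0.39, 0.0797, 0.1475]
orientation: [0.0, 0.707, 0.708, 0.0]
wrist_force: [0.1, -0.0, -3.3]
finger_gap: 0.0108
grip_force: 59.9
clock: 7.85
tcp_pos: [0.3894, 0.0353, 0.1253]
orientation: [-0.001, 0.707, 0.707, -0.0]
wrist_force: [-0.3, 0.9, -3.2]
finger_gap: 0.0112
grip_force: 59.9
clock: 8.27
tcp_pos: [0.3903, 0.0354, 0.1265]
orientation: [0.0, 0.706, 0.708, 0.0]
wrist_force: [-0.4, -0.2, -3.7]
finger_gap: 0.0115
grip_force: 59.9
```

View pics/m3.png

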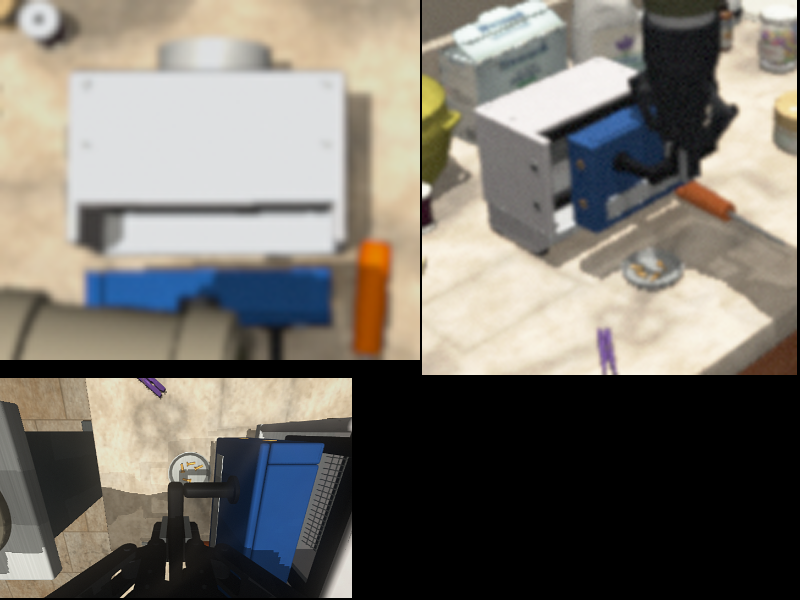

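The top view (scale 4, offset (225,150)) shows the hatch from x=87 to 331 with its rear edge at y≈268, and the box from 69 to 346. The scene view shows the hatch upright just ahead of the recess. Now I'll measure the relative y and yaw sub-pixel.

```bash
cat > m.py <<'E'
from h import *
import sys
def cross(a,lo,hi,lvl,col=True):
    # subpixel crossing of profile a between lo..hi
    s=a[lo:hi+1].astype(float)-lvl
    i=np.where(s[:-1]*s[1:]<=0)[0]
    return lo+i[0]+s[i[0]]/(s[i[0]]-s[i[0]+1]) if len(i) else None
def meas(fn,zt):
    ti=eyes.camera_info("top");im=cv2.imread(fn).astype(float)
    sat=im[...,0]-im[...,2]  # blue-red
    g=im[...,2]
    bl=[];
    L=[cross(im[r,:,0]-im[r,:,2],236,248,5) for r in range(172,196,2)]
    Rr=[cross(im[r,:,0]-im[r,:,2],318,306,5) if 0 else cross(im[r,::-1,0]-im[r,::-1,2],639-318,639-306,-12) for r in range(172,196,2)]
    print("boxL",np.round([x for x in L if x],2),"boxR",np.round([639-x for x in Rr if x],2))
    hl=[cross(sat[r],240,255,45) for r in range(220,224)];hr=[639-cross(sat[r,::-1],639-318,639-300,45) for r in range(220,229)]
    print("hL",np.round(hl,2),"hR",np.round(hr,2))
    re=[(c,cross(sat[:,c],208,226,45)) for c in list(range(250,262,3))+list(range(284,305,3))]
    print("rear",[(c,round(x,2)) for c,x in re if x])
    return ti,L,Rr,hl,hr,re
E
python3 - <<'E'
from m import *
ti,L,Rr,hl,hr,re=meas("pics/top3.png",.1639)
im=cv2.imread("pics/top3.png");print(im[184,236:250].tolist());print(im[184,304:320].tolist())
print(im[195:222,300].tolist())
E
```

```text
boxL [] boxR [310.31 310.7  310.89 311.   311.2  311.22 311.38 311.33 311.44 311.3
 311.2  311.09]
hL [246.14 246.13 246.11 246.09] hR [306.72 306.66 306.61 306.55 306.44 306.38 306.43 306.47 306.38]
rear [(250, np.float64(217.95)), (253, np.float64(217.45)), (256, np.float64(217.44)), (259, np.float64(217.41)), (284, np.float64(217.51)), (287, np.float64(217.63)), (290, np.float64(217.66)), (293, np.float64(217.58)), (296, np.float64(217.54)), (299, np.float64(216.61)), (302, np.float64(216.62))]
[[171, 205, 223], [170, 204, 223], [172, 206, 223], [174, 208, 222], [170, 201, 216], [173, 194, 205], [202, 209, 213], [222, 222, 221], [225, 223, 222], [222, 222, 220], [222, 221, 219], [223, 222, 221], [225, 223, 222], [225, 224, 222]]
[[224, 223, 221], [222, 221, 219], [222, 221, 219], [222, 222, 220], [225, 224, 222], [224, 223, 223], [198, 199, 201], [139, 143, 148], [95, 105, 112], [87, 99, 108], [88, 102, 111], [90, 104, 113], [95, 111, 121], [120, 139, 152], [154, 179, 195], [171, 200, 218]]
[[225, 224, 222], [225, 224, 222], [226, 224, 223], [226, 224, 223], [213, 211, 209], [160, 160, 160], [94, 95, 96], [98, 98, 97], [165, 164, 162], [212, 210, 207], [224, 223, 222], [225, 224, 222], [225, 224, 222], [225, 224, 222], [225, 224, 222], [226, 224, 222], [225, 224, 222], [213, 212, 210], [173, 180, 185], [138, 158, 172], [108, 128, 144], [108, 97, 100], [132, 85, 61], [124, 73, 34], [106, 61, 23], [99, 57, 21], [100, 57, 23]]
```

Run:
```python
from h import *
ti=eyes.camera_info("top")
print("box",plane(ti,[(241.8,184),(310.7,184)],.155).round(4).tolist())
print("hatch",plane(ti,[(246.1,222),(306.45,222)],.1639).round(4).tolist())
print("rear",plane(ti,[(257,217.44),(290,217.6)],.1639).round(4).tolist())
# box front-top panel edge and ledge edge line
im=cv2.imread("pics/top3.png").astype(float)[...,1]
for c in range(252,304,10): print(c, im[196:204,c].round(), im[210:220,c].round())
print("paneledge",plane(ti,[(255,200),(300,199.9)],.155).round(4).tolist())
ti0=cv2.imread("pics/top0.png").astype(float)
# back edge of box top, first picture
r=[]
for c in list(range(246,262,2))+list(range(296,308,2)):
    a=ti0[160:176,c,0]; i=np.argmax(a>202); r.append((c,160+i-1+(202-a[i-1])/(a[i]-a[i-1])))
print(np.round(r,2).tolist()); k=np.polyfit(*np.array(r).T,1);e=plane(ti,[(246,np.polyval(k,246)),(308,np.polyval(k,308))],.155);d=e[0]-e[1];print(e,np.degrees(np.arctan2(-d[0],d[1])))
r=[]
for c in range(252,304,3):
    a=ti0[205:222,c,0]; i=np.argmax(a<195); r.append((c,205+i-1+(a[i-1]-195)/(a[i-1]-a[i])))
print(np.round(r,2).tolist()); r=np.array(r);k=np.polyfit(*r.T,1);e=plane(ti,[(252,np.polyval(k,252)),(304,np.polyval(k,304))],.045);d=e[0]-e[1];print("ledge",e,np.degrees(np.arctan2(-d[0],d[1])))
```

```text
box [[0.5594, 0.1263, 0.155], [0.5581, -0.0553, 0.155]]
hatch [[0.4588, 0.1122, 0.1639], [0.4576, -0.0436, 0.1639]]
rear [[0.4704, 0.0842, 0.1639], [0.4693, -0.0011, 0.1639]]
252 [224. 224. 224. 218. 180. 115.  67.  87.] [132. 151. 175. 179. 176. 173. 160. 130. 104.  95.]
262 [224. 224. 224. 219. 184. 121.  86. 140.] [224. 223. 216. 197. 194. 187. 153. 115. 101.  99.]
272 [224. 224. 224. 219. 183. 120.  84. 140.] [224. 224. 215. 190. 174. 160. 129. 103.  96.  98.]
282 [224. 224. 224. 219. 183. 118.  84. 139.] [224. 224. 216. 193. 175. 147. 113.  84.  63.  57.]
292 [224. 224. 224. 212. 161.  96.  98. 163.] [224. 224. 210. 163. 120. 106.  96.  77.  61.  57.]
302 [224. 224. 224. 211. 159.  93. 108. 177.] [224. 224. 212. 178. 154. 126.  99.  88.  74.  62.]
paneledge [[0.5167, 0.0911, 0.155], [0.5161, -0.0269, 0.155]]
[[246.0, 167.92], [248.0, 167.88], [250.0, 167.84], [252.0, 167.82], [254.0, 167.81], [256.0, 167.81], [258.0, 167.76], [260.0, 167.72], [296.0, 167.96], [298.0, 167.8], [300.0, 167.74], [302.0, 167.76], [304.0, 167.77], [306.0, 167.76]]
[[ 0.60256145  0.11574747  0.155     ]
 [ 0.60166535 -0.04842296  0.155     ]] -0.3127347318535826
[[252.0, 202.71], [255.0, 200.57], [258.0, 213.0], [261.0, 213.0], [264.0, 212.86], [267.0, 212.84], [270.0, 212.71], [273.0, 212.71], [276.0, 212.86], [279.0, 212.81], [282.0, 212.81], [285.0, 212.78], [288.0, 212.83], [291.0, 212.67], [294.0, 212.56], [297.0, 212.56], [300.0, 212.55], [303.0, 212.48]]
ledge [[ 0.50340631  0.11652172  0.045     ]
 [ 0.48481956 -0.03494242  0.045     ]] -6.996009442833777
```

Box centre y≈0.0355 and hatch centre y≈0.0343, with yaws agreeing within about 0.4°. I'll shift +1 mm in y, lower, and enter.

```bash
python3 -m inch '[0.1,0,0.4,0,0,0,0.5,0,0,0,0.4,0,0,0.5,0,0,0,0.7,0,0]'
python3 -m inch '[0,0.7,0,0,0,0.7,0,0,0,0.6,0,0,0,0.5,0,0,0,0,0,0]'
python3 -m inch '[0,0,0,0,0,0,0,0,0,0,0,0,0,0,0,0,0,0,0,0]'
python3 - <<'E'
from h import *
for n in ["top","scene"]:
    cv2.imwrite(f"pics/{n}4.png",eyes.read_camera(n)[:,:,::-1])
im=cv2.imread("pics/scene4.png")[160:270,240:350]
t=cv2.imread("pics/top4.png")[180:240,230:325]
o=np.zeros((500,800,3),np.uint8);o[:252,:399]=cv2.resize(t,(399,252),interpolation=cv2.INTER_CUBIC);o[:396,402:798]=cv2.resize(im,(396,396),interpolation=cv2.INTER_CUBIC);cv2.imwrite("pics/m4.png",o)
E
```

```text
clock: 8.83
tcp_pos: [0.4016, 0.0361, 0.1127]
orientation: [-0.001, 0.707, 0.707, -0.0]
wrist_force: [0.2, 0.1, -3.6]
finger_gap: 0.0111
grip_force: 59.9
clock: 9.25
tcp_pos: [0.4288, 0.0359, 0.1134]
orientation: [0.001, 0.707, 0.707, 0.0]
wrist_force: [0.5, 0.2, -3.7]
finger_gap: 0.0108
grip_force: 60.0
clock: 9.67
tcp_pos: [0.4269, 0.0361, 0.1133]
orientation: [0.0, 0.707, 0.707, -0.0]
wrist_force: [0.2, -0.1, -4.1]
finger_gap: 0.0109
grip_force: 60.0
```

View pics/m4.png

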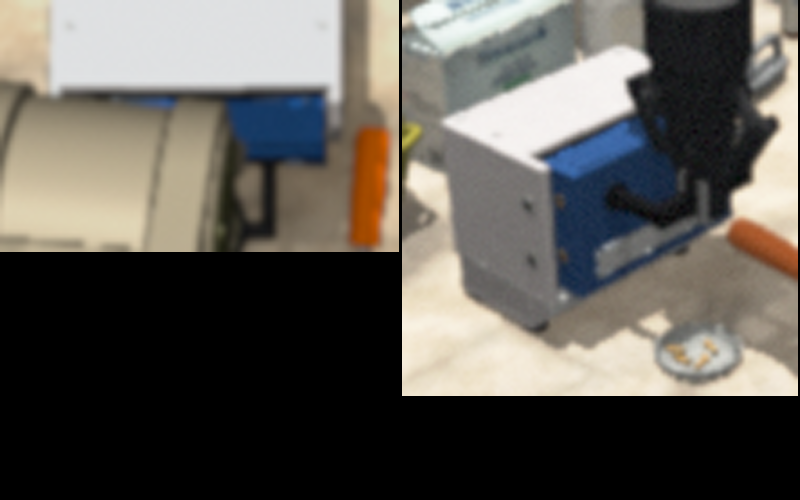

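The hatch is between the cheeks with no side force. Lowering until it touches the ledge.

```bash
python3 -m inch '[0,0,0.1,0,0,0,0.1,0,0,0,0.1,0,0,0,0,0,0,0,0,0]'
python3 -m inch '[0,0,0.1,0,0,0,0.05,0,0,0,0,0,0,0,0,0,0,0,0,0]'
python3 -m inch '[0,0,0.05,0,0,0,0,0,0,0,0,0,0,0,0,0,0,0,0,0]'
```

```text
clock: 10.18
tcp_pos: [0.427, 0.036, 0.1101]
orientation: [-0.0, 0.707, 0.707, -0.0]
wrist_force: [0.7, -0.2, -4.3]
finger_gap: 0.0109
grip_force: 59.8
clock: 10.6
tcp_pos: [0.4272, 0.036, 0.1088]
orientation: [0.0, 0.707, 0.707, 0.0]
wrist_force: [-0.8, 0.0, -3.5]
finger_gap: 0.011
grip_force: 59.9
clock: 11.02
tcp_pos: [0.4272, 0.036, 0.1084]
orientation: [0.0, 0.707, 0.707, 0.0]
wrist_force: [-0.4, -1.1, -0.0]
finger_gap: 0.0111
grip_force: 60.1
```

It now stands on the ledge with its weight carried. Advancing towards the seal.

```bash
python3 -m inch '[0,0.1,0,0,0,0.1,0,0,0,0.1,0,0,0,0.1,0,0,0,0,0,0]'
python3 -m inch '[0,0.1,0,0,0,0.1,0,0,0,0.1,0,0,0,0,0,0,0,0,0,0]'
python3 -m inch '[0,0.05,0,0,0,0,0,0,0,0,0,0,0,0,0,0,0,0,0,0]'
python3 -m inch '[0,0.05,0,0,0,0,0,0,0,0,0,0,0,0,0,0,0,0,0,0]'
```

```text
clock: 11.43
tcp_pos: [0.4315, 0.036, 0.1083]
orientation: [0.0, 0.707, 0.707, 0.0]
wrist_force: [-1.0, 0.3, -0.5]
finger_gap: 0.0111
grip_force: 60.2
clock: 11.85
tcp_pos: [0.4345, 0.036, 0.1083]
orientation: [0.0, 0.707, 0.707, 0.0]
wrist_force: [-1.2, 0.6, -1.2]
finger_gap: 0.0108
grip_force: 60.2
clock: 12.27
tcp_pos: [0.4347, 0.036, 0.1083]
orientation: [0.0, 0.707, 0.707, -0.0]
wrist_force: [-1.3, 1.2, 0.3]
finger_gap: 0.0108
grip_force: 60.3
clock: 12.68
tcp_pos: [0.4352, 0.036, 0.1083]
orientation: [0.0, 0.707, 0.707, 0.0]
wrist_force: [-1.7, 0.5, 0.4]
finger_gap: 0.0107
grip_force: 60.3
```

```bash
for i in 1; do python3 -m inch '[0,0.05,0,0,0,0,0,0,0,0,0,0,0,0,0,0,0,0,0,0]'; done
python3 -c "
from h import *
print(get_state()['wrist_force'])"
python3 -m inch '[0,0.05,0,0,0,0,0,0,0,0,0,0,0,0,0,0,0,0,0,0]'
python3 -m inch '[0,0.05,0,0,0,0,0,0,0,0,0,0,0,0,0,0,0,0,0,0]'
```

```text
clock: 13.1
tcp_pos: [0.4357, 0.036, 0.1083]
orientation: [0.0, 0.707, 0.707, 0.0]
wrist_force: [-2.6, -0.1, -1.1]
finger_gap: 0.0109
grip_force: 60.3
[-2.62493636 -0.10675936 -1.13667294]
clock: 13.52
tcp_pos: [0.4362, 0.036, 0.1083]
orientation: [0.0, 0.707, 0.707, -0.0]
wrist_force: [-1.3, -1.4, -0.2]
finger_gap: 0.0106
grip_force: 60.3
clock: 13.93
tcp_pos: [0.4367, 0.036, 0.1083]
orientation: [0.0, 0.707, 0.707, 0.0]
wrist_force: [-1.2, 0.3, -0.8]
finger_gap: 0.0112
grip_force: 60.3
```

```bash
python3 -m inch '[0,0.05,0,0,0,0,0,0,0,0,0,0,0,0,0,0,0,0,0,0]'|grep -E 'pos|wrist'
python3 -m inch '[0,0.05,0,0,0,0,0,0,0,0,0,0,0,0,0,0,0,0,0,0]'|grep -E 'pos|wrist'
python3 -m inch '[0,0.05,0,0,0,0,0,0,0,0,0,0,0,0,0,0,0,0,0,0]'|grep -E 'pos|wrist'
python3 -m inch '[0,0.05,0,0,0,0,0,0,0,0,0,0,0,0,0,0,0,0,0,0]'|grep -E 'pos|wrist'
```

```text
tcp_pos: [0.437, 0.036, 0.1082]
wrist_force: [-1.7, 0.8, 1.3]
tcp_pos: [0.4375, 0.0361, 0.1082]
wrist_force: [-3.7, 0.7, 0.8]
tcp_pos: [0.438, 0.0361, 0.1082]
wrist_force: [-3.6, 0.8, 0.7]
tcp_pos: [0.4385, 0.0361, 0.1082]
wrist_force: [-4.7, 2.3, 0.8]
```

The seal touched at TCP x≈0.4365, so flush is expected at about 0.443. Continuing steadily.

```bash
python3 -m inch '[0,0.05,0,0,0,0,0,0,0,0.05,0,0,0,0,0,0,0,0,0,0]'|grep -E 'pos|wrist'
python3 -m inch '[0,0.05,0,0,0,0,0,0,0,0.05,0,0,0,0,0,0,0,0,0,0]'|grep -E 'pos|wrist'
python3 -m inch '[0,0.05,0,0,0,0,0,0,0,0.05,0,0,0,0,0,0,0,0,0,0]'|grep -E 'pos|wrist'
python3 - <<'E'
from h import *
F=[]
for i in range(8):
    im=eyes.read_camera("scene");F.append(get_state()['wrist_force'])
    t=eyes.read_camera("top");F.append(get_state()['wrist_force'])
print(np.mean(F,0),np.std(F,0),get_state()['tcp_pos'],get_state()['ft_torque'])
im=im[:,:,::-1];t=t[:,:,::-1];cv2.imwrite("pics/s5.png",im);cv2.imwrite("pics/t5.png",t)
o=np.zeros((540,800,3),np.uint8);o[:264,:]=0
o[:,:540]=cv2.resize(im[165:255,265:355],(540,540),interpolation=cv2.INTER_CUBIC);o[:256,544:800]=cv2.resize(t[190:222,284:316],(256,256),interpolation=cv2.INTER_CUBIC);cv2.imwrite("pics/m5.png",o)
E
```

```text
tcp_pos: [0.4392, 0.0362, 0.1081]
wrist_force: [-5.6, 1.5, 1.6]
tcp_pos: [0.4398, 0.0362, 0.1081]
wrist_force: [-6.6, 2.0, 1.3]
tcp_pos: [0.4404, 0.0363, 0.108]
wrist_force: [-7.6, 2.0, 3.1]
[-7.52187087  1.82362325  3.13606127] [0.47700843 0.49133165 0.39210525] [0.44040311 0.03631011 0.1080234 ] [ 0.49880759  1.28713266 -0.15327041]
```

View pics/m5.png

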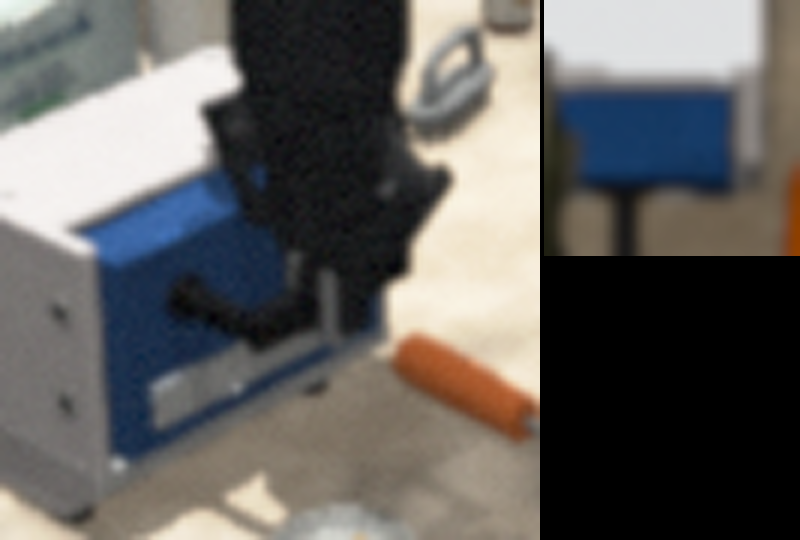

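The hatch is seated with gaps on both sides and its face about 2–3 mm proud of the cheek edge. The force of 7.5 N includes friction, so I'll ease the downward load slightly and continue.

```bash
python3 -m inch '[0,0.05,-0.02,0,0,0,0,0,0,0.05,0,0,0,0,0,0,0,0,0,0]'|grep -E 'pos|wrist'
python3 -m inch '[0,0.05,-0.01,0,0,0,0,0,0,0.05,0,0,0,0,0,0,0,0,0,0]'|grep -E 'pos|wrist'
python3 -m inch '[0,0.05,0,0,0,0,0,0,0,0.05,0,0,0,0,0,0,0,0,0,0]'|grep -E 'pos|wrist'
python3 - <<'E'
from h import *
F=[]
for i in range(10):
    t=eyes.read_camera("top");F.append(get_state()['wrist_force'])
print(np.mean(F,0),get_state()['tcp_pos'])
cv2.imwrite("pics/t6.png",t[:,:,::-1]);ti=eyes.camera_info("top")
s=t.astype(float)
print("hatch face", [(c,s[205:220,c].round().astype(int)[:,2].tolist()) for c in (296,300,304)])
print("cheek",[(c,s[200:220,c].round().astype(int)[:,2].tolist()) for c in (308,309,310)])
for x in (.486,.488,.490): print(x,proj(ti,[[x,-.03,.1454],[x,-.0525,.155]]).round(2).tolist())
E
```

```text
tcp_pos: [0.441, 0.0364, 0.1081]
wrist_force: [-8.9, 2.9, 2.5]
tcp_pos: [0.4415, 0.0364, 0.108]
wrist_force: [-8.8, 3.3, 2.8]
tcp_pos: [0.442, 0.0365, 0.108]
wrist_force: [-10.6, 1.3, 3.3]
[-10.4381313    1.90516123   3.81660165] [0.44205635 0.03647024 0.10796071]
hatch face [(296, [99, 100, 101, 99, 90, 86, 68, 43, 38, 56, 67, 70, 71, 71, 70]), (300, [99, 99, 100, 97, 89, 84, 70, 62, 70, 79, 82, 81, 81, 80, 79]), (304, [102, 103, 102, 97, 88, 82, 69, 53, 53, 66, 76, 79, 80, 79, 81])]
cheek [(308, [123, 111, 108, 109, 107, 107, 107, 108, 106, 100, 89, 79, 75, 73, 76, 81, 80, 78, 76, 78]), (309, [132, 128, 128, 127, 126, 126, 126, 128, 126, 117, 96, 78, 72, 72, 77, 81, 82, 79, 77, 78]), (310, [123, 122, 122, 121, 119, 119, 120, 121, 122, 113, 91, 73, 69, 72, 77, 81, 81, 82, 81, 81])]
0.486 [[301.33, 211.61], [309.82, 211.27]]
0.488 [[301.33, 210.85], [309.82, 210.51]]
0.49 [[301.33, 210.1], [309.81, 209.75]]
```

```bash
python3 -m inch '[0,0.05,-0.03,0,0,0,0,0,0,0.05,0,0,0,0,0,0,0,0,0,0]'|grep -E 'pos|wrist'
python3 -m inch '[0,0.05,-0.02,0,0,0,0,0,0,0,0,0,0,0,0,0,0,0,0,0]'|grep -E 'pos|wrist'
python3 - <<'E'
from h import *
F=[]
for i in range(10):
    w=eyes.read_camera("wrist");F.append(get_state()['wrist_force'])
t=eyes.read_camera("top");s=t.astype(float)
print(np.mean(F,0),get_state()['tcp_pos'],get_state()['orientation'])
print("face",[(c,s[208:215,c,2].astype(int).tolist()) for c in (297,300,304)],"cheek",[(c,s[207:214,c,2].astype(int).tolist()) for c in (308,309,310)])
cv2.imwrite("pics/w7.png",w[:,:,::-1]);cv2.imwrite("pics/w7c.png",cv2.resize(w[60:360,330:640,::-1],(620,600),interpolation=cv2.INTER_CUBIC))
wi=eyes.camera_info("wrist")
for x in (.486,.489,.492): print(x,proj(wi,[[x,.119,.155],[x,.115,.1454],[x,.119,.10],[x,.119,.045],[x,.115,.045]]).round(1).tolist())
E
```

```text
tcp_pos: [0.4427, 0.0365, 0.1081]
wrist_force: [-11.2, 3.1, 4.4]
tcp_pos: [0.443, 0.0365, 0.1081]
wrist_force: [-11.7, 2.2, 2.6]
[-11.01035208   2.12200696   2.12455913] [0.44293185 0.03649688 0.10811186] [-0.00242215  0.70684061  0.70736603 -0.00194418]
face [(297, [103, 102, 92, 66, 41, 49, 71]), (300, [101, 101, 91, 67, 49, 56, 74]), (304, [103, 102, 91, 66, 49, 55, 72])] cheek [(308, [108, 107, 101, 89, 81, 75, 72]), (309, [127, 126, 116, 96, 79, 72, 71]), (310, [121, 121, 112, 91, 74, 68, 72])]
0.486 [[481.2, 109.6], [463.0, 122.5], [418.6, 104.8], [391.2, 102.7], [390.7, 109.7]]
0.489 [[492.6, 109.6], [473.1, 122.5], [425.6, 104.8], [396.2, 102.7], [395.6, 109.7]]
0.492 [[504.1, 109.6], [483.2, 122.5], [432.5, 104.8], [401.2, 102.7], [400.6, 109.7]]
```

View pics/w7c.png

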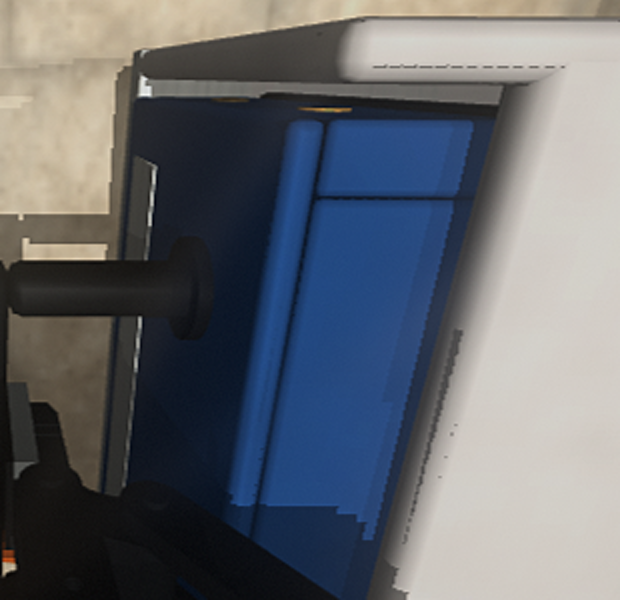

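The wrist view shows the hatch face's lower-left corner at crop (135,98), right beside the ledge front's bright end at about (142,85). That puts it close to flush, so I'll compare the two numerically.

Run:
```python
from h import *
im=cv2.imread("pics/w7.png").astype(int)
print("cols 388..418")
for r in range(84,122,2): print(r,' '.join(f"{v:3d}" for v in im[r,388:419,2]),'|',' '.join(f"{v:3d}" for v in (im[r,388:419,0]-im[r,388:419,2])[::2]))
```

```text
cols 388..418
84 193 192 192 190 189 188 188 190 192 197 203 188 165 149 139 146 150 146 145 132 105  94  90  82  79  75  73  71  70  71  72 | -43 -43 -42 -42 -43 -45 -37 -29 -30 -31 -19 -14 -10  -7  -6  -8
86 190 189 189 190 190 189 189 194 154  80  62  56 112 162 131  80  78  72  74  74  75  75  75  75  76  75  74  73  73  74  72 | -42 -41 -43 -43 -34  -5  -6  -7  -8  -9  -8  -8 -10  -9  -8  -9
88 188 187 187 185 183 183 182 190 140  58  66  64 107 106  70  72  72  74  73  75  74  72  73  72  71  69  71  71  71  70  68 | -40 -41 -41 -42 -34  -8  -9 -10  -9  -9  -9  -8 -10  -8  -9  -7
90 165 163 164 162 170 177 179 166 110  61  70  70  70  72  72  72  70  71  72  72  71  72  70  71  71  70  69  70  68  67  68 | -36 -37 -39 -42 -21  -9  -8 -10  -8  -9  -9  -8  -9  -8  -7  -7
92 169 167 168 172 175 178 183 158  96  63  68  69  71  72  71  70  70  69  70  71  69  71  70  71  69  68  68  69  69  67  67 | -38 -39 -39 -44 -17  -8  -8  -9 -10  -9  -9  -9  -9  -9  -9  -8
94 175 177 183 143  85  90  95  89  72  68  70  71  71  68  69  69  69  69  69  68  70  68  68  68  69  68  67  68  66  6
[... 1891 characters left out ...]
  38  37  39  36  35  34  34  36  34  35  34  33  35 | -23 -26 -27 -16   2   7   6   5   7   7   7   9   8   9  11  11
116 104 113 111 112 116 109  84  58  47  38  39  40  38  39  37  37  38  38  37  36  36  37  36  35  35  35  34  34  32  34  35 | -24 -25 -26 -16   2   7   7   7   8   7   9   8  10  10  11   9
118 110 112 112 113 116 103  76  55  43  39  38  40  39  38  37  39  37  37  37  37  37  35  36  35  34  34  34  33  35  35  33 | -24 -26 -27 -13   5   6   6   7   8   9   8   9   9  10  10  11
120 111 112 112 112 116  95  66  53  38  39  39  38  39  40  37  36  39  36  36  35  36  35  36  35  35  35  34  33  33  33  34 | -25 -27 -27  -7   7   7   6   7   7   9   7   9   9   9  11   9
```

The numbers still show the face about 0.7–1.2 mm proud, with seal force ≈9 N after friction. Pushing a little further.

```bash
python3 -m inch '[0,0.04,-0.01,0,0,0,0,0,0,0.04,-0.01,0,0,0,0,0,0,0,0,0]'|grep -E 'pos|wrist'
python3 -m inch '[0,0.04,0,0,0,0,0,0,0,0,0,0,0,0,0,0,0,0,0,0]'|grep -E 'pos|wrist'
python3 - <<'E'
from h import *
F=[]
for i in range(10):
    w=eyes.read_camera("wrist");F.append(get_state()['wrist_force'])
t=eyes.read_camera("top");s=t.astype(float)
print(np.mean(F,0),get_state()['tcp_pos'])
print("face",[(c,s[208:215,c,2].astype(int).tolist()) for c in (297,300,304)],"cheek",[(c,s[207:214,c,2].astype(int).tolist()) for c in (308,309,310)])
cv2.imwrite("pics/w8.png",w[:,:,::-1]);im=w.astype(int)
for r in list(range(98,122,2)): print(r,' '.join(f"{v:3d}" for v in im[r,386:408,0]))
E
```

```text
tcp_pos: [0.4434, 0.0365, 0.1082]
wrist_force: [-11.4, 1.9, 2.5]
tcp_pos: [0.4436, 0.0365, 0.1081]
wrist_force: [-12.0, 2.1, 2.6]
[-12.35205762   1.98907189   2.68138538] [0.4436331  0.03649123 0.10814741]
face [(297, [84, 86, 85, 62, 44, 54, 71]), (300, [84, 85, 82, 65, 51, 58, 74]), (304, [87, 87, 84, 66, 52, 60, 73])] cheek [(308, [108, 106, 101, 89, 82, 76, 73]), (309, [127, 126, 117, 96, 78, 72, 72]), (310, [121, 121, 113, 91, 73, 68, 71])]
98 197 155  96 101 103 101 101 102  90  71  68  67  76 182 208 135  66  52  59  59  62  60
100 201 160  98 105 104 101 102 104  86  65  67  61 111 197 229 189 120 117 127 126 123 120
102 203 159  98 103 105 103 103 101  82  67  64  61 129 202 225 172  95 105 116 118 118 120
104 208 165 100 105 105 104 105 102  82  66  66  66 146 207 218 216 214 220 188 124 118 121
106 161  99 107 109 108 109 109 100  77  66  63  74 158 213 220 217 216 222 181 114 119 121
108 164 102 111 110 110 111 112  96  71  68  65  79 188 195 114  94  98  97  88  87 104 102
110 168 104 111 111 110 108 113  96  70  69  69  49  34  32  32  36  35  37  35  34  35  34
112 165 101 110 111 110 110 114  93  65  73  56  38  39  40  39  38  39  38  38  40  39  38
114 162 100 110 113 110 114 116  91  63  71  55  36  39  40  39  39  39  40  38  38  37  37
116 166 103 112 112 113 114 109  80  63  67  50  37  39  39  39  38  38  37  37  36  36  38
118 167 102 112 112 112 116 103  73  65  66  50  37  38  38  39  39  37  38  37  38  36  35
120 165 102 110 112 111 114 102  71  66  61  44  38  39  39  39  39  38  36  37  37  38  36
```

```bash
python3 -m inch '[0,0.03,-0.01,0,0,0,0,0,0,0,0,0,0,0,0,0,0,0,0,0]'
python3 -m inch '[0,0,0,0,0,0,0,0,0,0,0,0,0,0,0,0,0,0,0,0]'
python3 -m inch '[0,0,0,0,0,0,0,0,0,0,0,0,0,0,0,0,0,0,0,0]'
python3 - <<'E'
from h import *
print(get_state()['tcp_pos'],get_state()['wrist_force']);print(env.hand_in())
E
```

```text
clock: 22.58
tcp_pos: [0.4437, 0.0365, 0.1082]
orientation: [-0.003, 0.707, 0.707, -0.002]
wrist_force: [-12.3, 2.6, 2.7]
finger_gap: 0.0109
grip_force: 60.6
clock: 23.0
tcp_pos: [0.4438, 0.0365, 0.1082]
orientation: [-0.003, 0.707, 0.707, -0.002]
wrist_force: [-12.5, 1.0, 2.3]
finger_gap: 0.011
grip_force: 60.6
clock: 23.42
tcp_pos: [0.4438, 0.0365, 0.1082]
orientation: [-0.003, 0.707, 0.707, -0.002]
wrist_force: [-12.3, 1.4, 3.1]
finger_gap: 0.0113
grip_force: 60.6
[0.44375315 0.03649865 0.10816019] [-12.3056078    1.39122047   3.07701739]
the job is handed in; nothing more can be done
None
```

The job is handed in, but it may fail on the force limit: the wrist read 136 N for a moment as the gripper came down to grasp, and the limit is 120 N. The hatch stands on the ledge between the cheeks, flush to within about 0.5 mm by my estimate, still gripped and held at 12.3 N at the wrist, of which I estimate about 10 N is on the seal.

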